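# Close and latch the opal cabinet

## Robot

A 6-joint arm with a two-finger parallel gripper is mounted at the origin on the work surface. World frame = base frame: x ahead of the robot, y to its left, z up, the work surface at z = 0. Lengths are in m, angles in rad, forces in N, time in s.
With the tool pointing down it reaches from about 0.35 to 0.8 m from the base axis. Payload 7.3 kg.
Tool frame: the origin (TCP) lies midway between the tips of the shut fingers; the grasp point (between the pads) lies 19 mm behind it; z points along the fingers, y is the line along which they close (so a half turn about z gives the same grasp; the last joint's range is limited). The gripper opens to 85 mm and grips with 20 to 120 N. Pads are 22 mm wide; open, the fingers measure 114 mm over their backs; the gripper's body (76 mm by 85 mm) begins 54 mm behind the grasp point. The pads swing forward as they close: fully open they stand 13 mm farther back than shut.
Start: joints at [1.04, 0.342, 1.524, -0, 1.275, -0.146], TCP at [0.197, 0.487, 0.231] pointing down, gripper open.
Joint ranges: [-2.53, 2.53], [-0.77, 2.02], [0.04, 2.7], [-1, 4.14], [0.28, 2.66], [-3.11, 3.11]. Speed limits (rad/s): [2.57, 2.57, 3.14, 3.14, 3.14, 3.14].

## Interface

Orientations are given as a unit quaternion [w, x, y, z].
In Python, from bench import get_obs, read_camera, hand_in gives the robot as it stands.
- The arm moves only by the shell command python3 -m inch 'ROWS' [FORCE]. ROWS is JSON, a list of rows, each a list of 5 numbers: the opening, from -1 (shut) to 1 (fully open), then the shift along the world's x, y, z each as a share of 0.1 m, from -1 to 1, then the turn about the world's z as a share of pi/2 rad, from -1 to 1. In form: [[gripper, dx, dy, dz, roll], ...]. A call has 1 to 5 rows; each row is the pose to reach, as a shift and turn from the pose commanded when the call began; what a row does not reach only later rows make up. A row lasts 1/8 s, in which the tool goes at most 62.5 mm and 10.7 degrees, less where a joint would pass 70% of its speed; a pose out of reach is approached as far as the arm can. A call with a number of a shift or a turn outside -1 to 1 is refused whole. A call with a gripper value outside its range is refused whole. The fingers move at their own pace and stop on an object; FORCE is the grip in N (left out, the last holds). Time passes only in rows, so rows that repeat a pose let the fingers close. It gives the time, the measured TCP pose, the force, the opening and the grip force at its end, in the units of the state.
- get_obs(): the state, without advancing time (a new reading comes with each control period).
- read_camera(name): name is "scene" or "top" or "wrist"; returns a dict with "color" (384x512x3 uint8, blue, green, red), "depth" (384x512 float32, m along the optical axis (not along the pixel's ray), 0 where there is no reading), "K" (3x3 intrinsics, pixels), "world_to_cam" (4x4, takes a point from world to camera coordinates). Camera axes: x right, y up, looking along -z (the intrinsics and any distortion apply to the point x, -y, -z); pixel columns grow to the right and rows downward; lengths in m; the calibration is good to about 2 mm. A picture is of the moment at which its call begins.
- hand_in(): hands the job in; it is judged then, once.
The state is a dict: "t": time; "joint_pos": joint angles; "dq": joint speeds; "tau": joint torques, N m; "tool_pos": TCP position; "eef_rot": TCP orientation; "wrist_force": force on the tool from outside, world axes, zero at the start; "wrist_torque": the same for the moment, N m; "opening": finger opening in m; "gripper_force": force on a finger pad.
Only numpy, scipy, OpenCV 4.12 (cv2) and the standard library are available. Lean on these libraries where they do the work, as an engineer would, in place of code of your own. Each camera call takes 0.05 s, during which the arm holds its last target. There are 200 camera calls.

## Task

Slide the glass cover of the little cabinet fully shut over the opal's compartment, then pick up the small mallet and knock the slanted, sprung latch pin fully home with a brisk tap, squarely in line with the pin and touching the pin with nothing but the mallet. Finally stand the mallet upright in the middle of its round green pad and let go. Do not knock the glass with the mallet, and leave the opal, loupe and gauge where they are.

Things in the scene. Friction and masses are not known exactly. Their poses are not given: they have to be found in the camera images.
- case: Low fixed cabinet, dark wood, glass front, brass rails: 130 (x) by 260 (y) mm, 52 mm high. Origin: centre of underside; front (-x) looks at the robot. The +y half is the opal's compartment (floor at 12 mm), the -y half a solid deck. Beside its +y end a steel foot (34 mm wide, 30 mm high, out to y = 176 mm) carries a slanted 24 mm sleeve for the pin, mouth at (0, 170, 55) mm.
- cover_slide (a joint): How far the sliding cover is open, in m: 0 = fully shut over the compartment (a hard stop), grows as the cover slides along the cabinet's -y, at most 0.12. It slides with about 1.5 N of friction and stays where it is left.
- cover_grip (a point): Centre of the top of the brass grip that stands in the middle of the cover: an upright block 36 mm in the cabinet's x, 12 mm in its y (the sliding direction), standing 28 mm above the glass (this point is 28 mm above the glass, 79 mm above the desk). Axes as the cabinet's.
- cover: The sliding cover with its grip: glass plate in a brass frame, 118 mm in x, 126 mm in y, 6 mm thick, lying 45 to 51 mm above the desk. Origin: centre of its underside; axes as the cabinet's.
- pin_travel (a joint): How far the sprung latch pin is driven in, in m: 0 = out, 0.012 = fully home. Its spring and tight sleeve resist with 5 to 7 N (more at speed), a hard stop ends it at 0.012; the tight sleeve holds it at the depth reached, so several taps add up.
- pin_head (a point): Centre of the outer face of the pin's gold button (16 mm diameter, 6 mm thick, on a 10 mm pin). Its z axis points out along the pin, which leans 35 degrees from vertical outwards to the cabinet's +y; the pin is driven along this -z. Out, this face stands 16 mm beyond the mouth of the sleeve; home, 4 mm.
- pin: The pin with its gold button. Its origin lies on the pin's axis 16 mm below the face at point pin_head; z points out along the pin.
- mallet: Small upright mallet, 107 mm tall, about 0.22 kg: a round brass head 36 mm in diameter and 40 mm high at the bottom, whose flat underside is the striking face, and above it a coaxial wooden handle with a rectangular section of 26 mm (x) by 18 mm (y), from 47 to 107 mm. Origin: centre of the striking face; z runs up the handle.
- pad: Round green leather pad fixed to the desk, 90 mm diameter, 6 mm thick; the mallet stands on it. Origin: centre of its underside.
- pad_top (a point): Centre of the pad's upper face.
- opal: Pale domed opal, 28 mm diameter, 12 mm high, lying loose in the compartment. Origin: centre of its underside.
- loupe: Gold-tone folding loupe lying on the desk, 64 mm long, 32 mm wide, 16 mm high. Origin: under the centre of the round lens; its arm points along x.
- gauge: Steel stone gauge lying on the desk, 120 mm long (y), 41 mm wide over jaws and dial, 10 mm high. Origin: underside, mid-length of the bar.

How it is judged:
On the way, in this order (a step that is already met when the one before it is completed fails the run):
1. the cover is fully shut (within 4 mm) while the pin is still out (value of joint cover_slide below 0.004 m and value of joint pin_travel below 0.003 m), for 0.2 s.
2. the mallet strikes the pin: it drives it at more than 30 mm/s, with the mallet's axis within 11 degrees of the pin's (contact force between mallet and pin above 1 N and velocity of joint pin_travel above 0.03 m/s and angle between the z axis of mallet and the z axis of pin_head, either way round below 0.2 rad).
3. the pin is fully home (value of joint pin_travel above 0.0105 m), for 0.2 s.
At the end, for the whole second after the job is handed in: The cover is shut within 4 mm, the pin is home (within 1.5 mm of its stop), and the mallet stands upright (within 0.1 rad), at rest and released on the pad with its axis within 27 mm of the pad's centre (value of joint cover_slide below 0.004 m and value of joint pin_travel above 0.0105 m and horizontal distance between mallet and pad_top below 0.027 m and height (world z) of mallet between 0.003 and 0.009 m and angle between mallet's own z axis and vertical below 0.1 rad and linear speed of mallet below 0.02 m/s); the robot touches nothing.
It fails at once if the gripper or arm touches the pin (contact force between any of the fingers, the arm and pin above 1 N).
It fails at once if the mallet knocks the glass cover (over 2 N) (contact force between mallet and cover above 2 N).
It fails at once if the opal is shifted by more than 15 mm (distance of opal from where it was at the start of the episode above 0.015 m).
It fails at once if the loupe or the gauge is shifted by more than 15 mm (distance of any of loupe, gauge from where it was at the start of the episode above 0.015 m).
It also fails if it takes over 61 s, if anything falls off the work surface, if the arm or the gripper's body presses on something with over 40 N, if the wrist force passes 120 N, or if a joint passes its speed limit or range.

## Working session

There is one attempt and no reset: what is moved stays moved. The work goes in short steps, Python scripts to look and compute and a shell command to move; the robot and the scene stay as the last step left them, time stands still between calls to the robot, and variables do not carry over. Pictures are saved under pics/ and viewed, at most 10 in all, crops included, and the job is handed in when it is done.

```bash
ls; mkdir -p pics
cat > h.py <<'E'
import numpy as np, cv2
from bench import get_obs, read_camera, hand_in
def cam(n):
    c=read_camera(n); np.savez('last_%s.npz'%n,**c); return c
def pt(c,u,v,d=None):
    K=c['K'];d=c['depth'][int(v),int(u)] if d is None else d
    p=np.array([(u-K[0,2])/K[0,0]*d,-(v-K[1,2])/K[1,1]*d,-d,1]); return (np.linalg.inv(c['world_to_cam'])@p)[:3]
def ray(c,u,v,z):
    a=np.linalg.inv(c['world_to_cam'])[:3,3]; b=pt(c,u,v,1.0); return a+(b-a)*(z-a[2])/(b[2]-a[2])
def cloud(c):
    K=c['K'];v,u=np.indices(c['depth'].shape);d=c['depth']
    P=np.stack([(u-K[0,2])/K[0,0]*d,-(v-K[1,2])/K[1,1]*d,-d,np.ones_like(d)],-1)
    return (P@np.linalg.inv(c['world_to_cam']).T)[...,:3]
E
python3 - <<'E'
from h import *
print(get_obs())
for n in('scene','top'):
    c=cam(n); cv2.imwrite(f'pics/{n}0.png',cv2.resize(c['color'],(800,600))); print(n,c['K'],np.linalg.inv(c['world_to_cam']))
E
```

```text
pics
{'t': 0.0, 'joint_pos': array([ 1.03996697e+00,  3.42674360e-01,  1.52502405e+00,  1.54843885e-05,
        1.27537356e+00, -1.45985948e-01]), 'dq': array([-1.93995970e-04,  2.69788214e-04, -4.74042094e-04,  9.67186412e-04,
       -2.82756396e-04, -2.59343175e-05]), 'tau': array([ 2.36691762e-03, -4.33688593e+01, -2.46008366e+01,  2.82733811e-05,
        7.90711201e-03,  5.19766843e-05]), 'tool_pos': array([0.19685804, 0.48626799, 0.2306486 ]), 'eef_rot': array([-2.52539962e-04,  1.91238626e-01,  9.81543295e-01, -6.95246999e-04]), 'wrist_force': array([ 0.09393348,  0.94353467, -0.11312955]), 'wrist_torque': array([-0.06746072,  0.01801162,  0.00076548]), 'gripper_force': 0.0, 'opening': 0.08603328467209843}
scene [[412.82405132   0.         260.73323838]
 [  0.         412.82405132 189.33774216]
 [  0.           0.           1.        ]] [[-0.79595733 -0.3057702   0.52245239  0.91059499]
 [ 0.60520018 -0.42131923  0.6754427   0.47514588]
 [ 0.01358899  0.85381186  0.52040432  0.50453798]
 [ 0.          0.          0.          1.        ]]
top [[351.14723557   0.         262.30191362]
 [  0.         351.14723557 193.22512589]
 [  0.           0.           1.        ]] [[ 0.01088985  0.9989147  -0.04528606  0.46012651]
 [-0.99993504  0.01103103  0.00286872 -0.04475273]
 [ 0.00336516  0.04525188  0.99896994  0.81520466]
 [ 0.          0.          0.          1.        ]]
```

View pics/scene0.png

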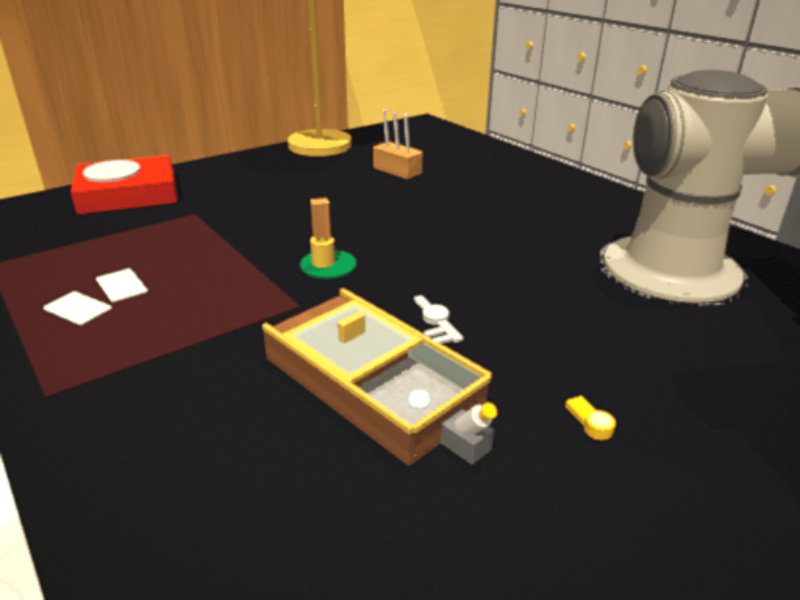

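View pics/top0.png

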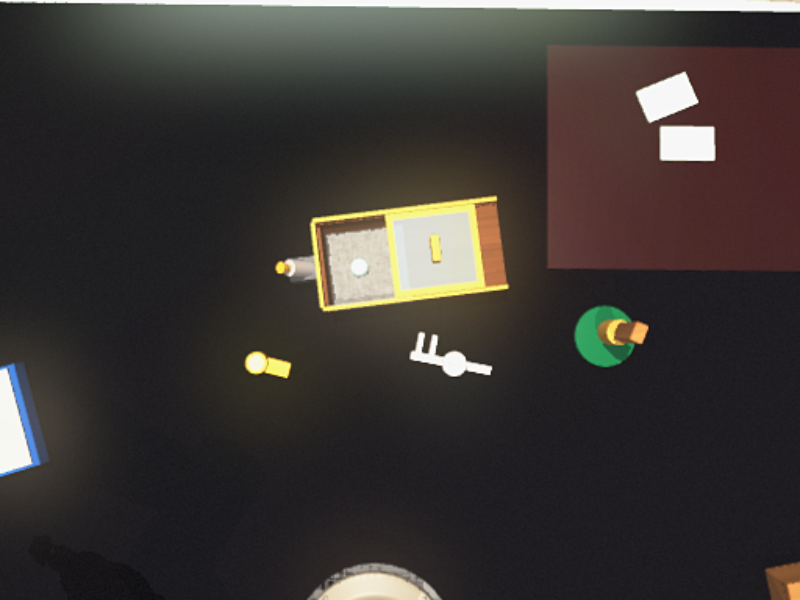

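Run:
```python
from h import *
C={n:dict(np.load(f'last_{n}.npz')) for n in('scene','top')}
def rect(P,m,name):
    q=P[m]; 
    if len(q)<5: print(name,len(q));return
    r=cv2.minAreaRect((q[:,:2]*1000).astype(np.float32)); print(name,len(q),np.round(r[0],1),np.round(r[1],1),round(r[2],1),'z',np.round(np.percentile(q[:,2],[5,50,95])*1000,1))
for n,c in C.items():
    P=cloud(c); h=cv2.cvtColor(c['color'],cv2.COLOR_BGR2HSV); H,S,V=[h[...,i].astype(int) for i in range(3)]
    x,y,z=[P[...,i] for i in range(3)]
    reg=lambda a,b,cc,d:(x>a)&(x<b)&(y>cc)&(y<d)
    caseR=reg(.38,.68,-.22,.17)
    rect(P,caseR&(z>.035)&(z<.056),n+' case z35-56')
    yel=(H>20)&(H<34)&(S>130)&(V>110)
    rect(P,caseR&yel&(z>.068)&(y<.05),n+' grip')
    rect(P,reg(.38,.68,.03,.25)&(z>.056)&yel,n+' pin')
    rect(P,reg(.38,.68,.03,.25)&(z>.01)&(z<.034)&(S<60),n+' foot?')
    malR=reg(.2,.6,-.5,-.2)
    rect(P,malR&(z>.098)&(z<.12),n+' mallet top')
    rect(P,malR&(z>.06)&(z<.1),n+' handle')
    rect(P,malR&(z>.034)&(z<.048),n+' head')
    rect(P,malR&(H>55)&(H<90)&(S>120),n+' pad')
    rect(P,reg(.25,.5,-.25,.02)&(z>.004)&(z<.03),n+' gauge')
    rect(P,reg(.25,.5,.02,.3)&yel&(z>.004)&(z<.03),n+' loupe')
    cv2.imwrite(f'pics/{n}y.png',(yel*255).astype(np.uint8))
c=C['scene'];cv2.imwrite('pics/crop1.png',cv2.resize(c['color'][150:320,150:420],None,fx=2.9,fy=2.9))
```

```text
scene case z35-56 4645 [560.4 -20.6] [133.6 310.6] 7.7 z [37.9 50.1 52.2]
scene grip 76 [569.2 -77.9] [34.5 11.8] 6.1 z [71.1 78.  79.4]
scene pin 72 [540.5 133.1] [11.9 16.9] 83.1 z [63.5 67.5 71.9]
scene foot? 1033 [501.8 115.9] [109.6 228. ] 33.5 z [10.8 18.  30.6]
scene mallet top 84 [ 458.7 -335.7] [16.3 25.2] 72.0 z [ 99.1 109.1 112.9]
scene handle 171 [ 461.4 -333.5] [14.3 29.6] 43.7 z [62.  81.  97.8]
scene head 105 [ 459.5 -334.1] [29.6 32.6] 58.8 z [35.2 43.9 46.4]
scene pad 400 [ 448.1 -334. ] [97.  93.8] 67.1 z [-0.3  4.8  6.5]
scene gauge 376 [437.1 -64.8] [206.2  57.7] 55.4 z [ 4.2  9.5 27.1]
scene loupe 303 [426.7 123.5] [ 55.  142.5] 30.6 z [ 5.1  9.7 16. ]
top case z35-56 4944 [559.9 -22.7] [130.6 308. ] 7.6 z [42.7 51.4 54.1]
top grip 25 [518.5 -68.2] [ 19.3 124.4] 77.0 z [ 72.8  79.2 815.2]
top pin 30 [576.2  89.1] [ 13.6 124.1] 41.0 z [65.3 69.  72. ]
top foot? 1019 [504.2 110. ] [115.  237.2] 33.0 z [10.9 13.3 30.7]
top mallet top 151 [ 455.9 -339.7] [18.2 25.7] 68.4 z [100.6 112.7 115. ]
top handle 106 [ 455.9 -333.5] [27.8 11.3] 2.9 z [61.  79.6 98.5]
top head 93 [ 456.3 -334.5] [23. 34.] 85.9 z [36.8 45.3 47.5]
top pad 870 [ 450.3 -332.8] [90.9 86.2] 5.2 z [3.1 6.4 8.7]
top gauge 569 [ 378.4 -113.7] [267.7 242.3] 89.9 z [ 4.1  6.7 13.2]
top loupe 110 [404.  158.5] [61.4 29.5] 81.3 z [ 7.6 11.3 17.4]
```

View pics/crop1.png

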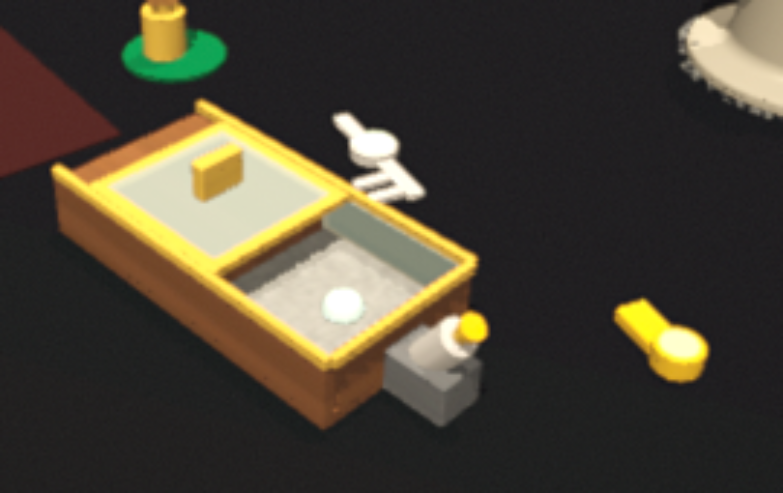

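```bash
for i in 1 2 3 ; do :; done
python3 -m inch '[[-1,0.625,-1,0,-0.113],[-1,0.625,-1,0,-0.113]]'
python3 -m inch '[[-1,0.625,-1,0,-0.113],[-1,0.625,-1,0,-0.113]]'
python3 -m inch '[[-1,0.625,-1,0,-0.113],[-1,0.625,-1,0,-0.113]]'
python3 -m inch '[[-1,0.625,-1,0,-0.113],[-1,0.625,-1,0,-0.113]]'
python3 -m inch '[[-1,0.625,-1,0,-0.113],[-1,0.625,-1,0,-0.113]]'
python3 -m inch '[[-1,0.62,-0.92,-0.5,-0.113],[-1,0.62,-0.92,-0.5,-0.113],[-1,0.62,-0.92,-0.5,-0.113]]'
python3 -c "
from h import *
o=get_obs();print(o['joint_pos'].round(3),o['tool_pos'],o['eef_rot'].round(4))
c=cam('wrist');cv2.imwrite('pics/w1.png',cv2.resize(c['color'],(640,480)))"
```

```text
t: 0.35
tool_pos: [0.2597, 0.3853, 0.2308]
eef_rot: [-0.0, 0.278, 0.961, -0.0]
wrist_force: [0.7, 0.2, 0.4]
opening: 0.0515
gripper_force: 0.0
t: 0.6
tool_pos: [0.3226, 0.2848, 0.2312]
eef_rot: [0.0, 0.362, 0.932, -0.0]
wrist_force: [1.3, -0.5, 0.6]
opening: 0.0123
gripper_force: 0.0
t: 0.85
tool_pos: [0.3852, 0.1847, 0.2312]
eef_rot: [-0.0, 0.444, 0.896, -0.0]
wrist_force: [0.7, 1.2, 1.2]
opening: 0.0001
gripper_force: 0.0
t: 1.1
tool_pos: [0.4478, 0.0846, 0.2312]
eef_rot: [-0.0, 0.522, 0.853, 0.0]
wrist_force: [0.7, 0.5, -0.0]
opening: -0.0004
gripper_force: 0.0
t: 1.35
tool_pos: [0.5102, -0.0154, 0.2311]
eef_rot: [-0.0, 0.595, 0.804, -0.0]
wrist_force: [0.4, 0.5, -0.8]
opening: 0.0002
gripper_force: 0.0
t: 1.72
tool_pos: [0.5714, -0.1083, 0.1777]
eef_rot: [-0.002, 0.665, 0.747, -0.001]
wrist_force: [-0.8, 0.1, -0.4]
opening: -0.0
gripper_force: 0.0
[-0.319  0.493  1.439 -0.     1.215 -0.436] [ 0.57139874 -0.10825021  0.17766841] [-0.0023  0.6645  0.7473 -0.0012]
```

```bash
python3 -m inch '[[-1,0,0,-0.6,0],[-1,0,0,-0.6,0]]'
python3 -m inch '[[-1,0,0,-0.56,0],[-1,0,0,-0.56,0]]'
python3 -m inch '[[-1,-0.024,0.2,0,0],[-1,-0.049,0.4,0,0],[-1,-0.073,0.6,0,0],[-1,-0.097,0.8,0,0],[-1,-0.097,0.8,0,0]]'
python3 -c "
from h import *
c=cam('scene');P=cloud(c);m=(P[...,2]>.068)&(P[...,2]<.083)&(abs(P[...,0]-.56)<.03)&(P[...,1]<.09)&(P[...,1]>-.1)
h=cv2.cvtColor(c['color'],cv2.COLOR_BGR2HSV).astype(int);m&=(h[...,0]>18)&(h[...,0]<34)&(h[...,1]>130)
print(cv2.minAreaRect((P[m][:,:2]*1000).astype(np.float32)))
cv2.imwrite('pics/s1.png',c['color'])"
```

```text
t: 2.02
tool_pos: [0.5684, -0.1034, 0.1184]
eef_rot: [-0.004, 0.663, 0.749, -0.002]
wrist_force: [-0.5, 0.0, 0.4]
opening: -0.0003
gripper_force: 0.0
t: 2.28
tool_pos: [0.5698, -0.1041, 0.0645]
eef_rot: [-0.003, 0.663, 0.749, -0.001]
wrist_force: [-0.8, 0.5, 0.1]
opening: 0.0003
gripper_force: 0.0
t: 2.9
tool_pos: [0.5615, -0.0231, 0.0655]
eef_rot: [-0.0, 0.662, 0.749, 0.0]
wrist_force: [0.7, 0.7, -0.5]
opening: 0.0001
gripper_force: 0.0
((558.8178100585938, -4.520961761474609), (35.68598937988281, 19.62094497680664), 4.016396999359131)
```

View pics/s1.png

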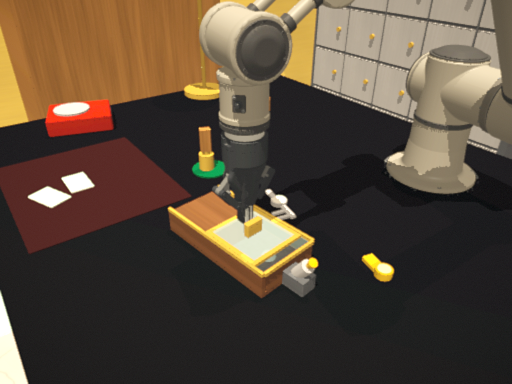

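```bash
python3 -m inch '[[-1,-0.012,0.1,0,0],[-1,-0.022,0.18,0,0],[-1,-0.022,0.18,0,0]]'
python3 -m inch '[[-1,-0.004,0.03,0,0],[-1,-0.004,0.03,0,0]]'
python3 -m inch '[[-1,-0.004,0.03,0,0],[-1,-0.004,0.03,0,0]]'
python3 -m inch '[[-1,-0.004,0.03,0,0],[-1,-0.004,0.03,0,0]]'
```

```text
t: 3.32
tool_pos: [0.5595, -0.0068, 0.0652]
eef_rot: [-0.0, 0.663, 0.749, 0.0]
wrist_force: [0.3, 0.1, 0.8]
opening: -0.0
gripper_force: 0.0
t: 3.58
tool_pos: [0.5592, -0.0043, 0.0652]
eef_rot: [-0.0, 0.663, 0.749, 0.0]
wrist_force: [-0.4, -0.8, -0.6]
opening: -0.0
gripper_force: 0.0
t: 3.82
tool_pos: [0.5588, -0.0012, 0.0652]
eef_rot: [-0.0, 0.663, 0.749, 0.0]
wrist_force: [0.5, -0.1, -0.5]
opening: -0.0003
gripper_force: 0.2
t: 4.08
tool_pos: [0.5585, 0.0009, 0.0653]
eef_rot: [0.001, 0.663, 0.749, -0.0]
wrist_force: [0.8, -5.2, -0.8]
opening: 0.0
gripper_force: 2.4
```

```bash
python3 -m inch '[[-1,-0.002,0.02,0,0],[-1,-0.002,0.02,0,0]]'
python3 -m inch '[[-1,0.004,-0.03,0,0],[-1,0.024,-0.2,0,0],[-1,0.024,-0.2,0.6,0],[-1,0.024,-0.2,1,0]]'
python3 -c "
from h import *
for n in ('scene','top'):
  c=cam(n);P=cloud(c);h=cv2.cvtColor(c['color'],cv2.COLOR_BGR2HSV).astype(int)
  m=(P[...,2]>.068)&(P[...,2]<.083)&(abs(P[...,0]-.555)<.03)&(P[...,1]<.09)&(P[...,1]>-.1)&(h[...,0]>18)&(h[...,0]<34)&(h[...,1]>130)
  print(m.sum(),m.sum() and cv2.minAreaRect((P[m][:,:2]*1000).astype(np.float32)))
  cv2.imwrite('pics/c_%s.png'%n,c['color'])"
```

```text
t: 4.32
tool_pos: [0.5585, 0.0011, 0.0653]
eef_rot: [0.002, 0.663, 0.749, -0.001]
wrist_force: [-0.4, -12.7, -1.9]
opening: 0.0
gripper_force: 6.5
t: 4.82
tool_pos: [0.5613, -0.0172, 0.1674]
eef_rot: [0.001, 0.663, 0.748, 0.001]
wrist_force: [0.3, -0.1, 0.8]
opening: 0.0001
gripper_force: 0.0
148 ((555.62060546875, 20.61203384399414), (37.21424102783203, 12.267661094665527), 3.6319026947021484)
47 ((548.6129760742188, 16.970796585083008), (21.41356086730957, 9.494772911071777), 11.949495315551758)
```

```bash
python3 -m inch '[[1,-0.25,-0.8,0.1,-0.1],[1,-0.25,-0.8,0.1,-0.1]]'
python3 -m inch '[[1,-0.25,-0.8,0.1,-0.1],[1,-0.25,-0.8,0.1,-0.1]]'
python3 -m inch '[[1,-0.25,-0.8,0,-0.097],[1,-0.25,-0.8,0,-0.097]]'
python3 -m inch '[[1,-0.28,-0.8,0,0],[1,-0.28,-0.8,0,0],[1,-0.28,-0.8,0,0]]'
python3 - <<'E'
from h import *
o=get_obs();print(o['tool_pos'],o['eef_rot'].round(4))
for n in('wrist','top'):
    c=cam(n);P=cloud(c)
    x,y,z=[P[...,i] for i in range(3)]
    R=(abs(x-.457)<.04)&(abs(y+.336)<.04)
    for a,b in((.108,.118),(.06,.1),(.03,.048)):
        q=P[R&(z>a)&(z<b)]
        if len(q)>5:print(n,a,len(q),cv2.minAreaRect((q[:,:2]*1000).astype(np.float32)),np.median(q[:,2]))
    cv2.imwrite('pics/%s2.png'%n,c['color'])
E
```

```text
t: 5.18
tool_pos: [0.5348, -0.0987, 0.1752]
eef_rot: [0.0, 0.721, 0.693, -0.0]
wrist_force: [-0.4, 0.4, 0.1]
opening: 0.0357
gripper_force: 0.0
t: 5.42
tool_pos: [0.5096, -0.1793, 0.1851]
eef_rot: [0.0, 0.773, 0.634, -0.0]
wrist_force: [0.4, -0.6, -0.4]
opening: 0.0721
gripper_force: 0.0
t: 5.68
tool_pos: [0.4843, -0.2594, 0.1847]
eef_rot: [-0.0, 0.819, 0.573, -0.0]
wrist_force: [0.2, 0.3, 0.2]
opening: 0.0852
gripper_force: 0.0
t: 6.05
tool_pos: [0.4568, -0.3375, 0.1846]
eef_rot: [-0.001, 0.819, 0.574, 0.0]
wrist_force: [0.3, 0.5, -0.2]
opening: 0.0851
gripper_force: 0.0
[ 0.45679756 -0.33754486  0.18457365] [-6.000e-04  8.189e-01  5.739e-01  1.000e-04]
wrist 0.108 811 ((455.12158203125, -340.13665771484375), (18.176443099975586, 25.48142433166504), 69.39791870117188) 0.11325872330845693
wrist 0.06 393 ((457.96221923828125, -333.29864501953125), (3.3785476684570312, 25.88467788696289), 67.7369155883789) 0.0821528046756679
wrist 0.03 498 ((457.13165283203125, -335.44940185546875), (25.0631160736084, 35.28114700317383), 69.83788299560547) 0.04626680496932195
top 0.108 120 ((455.7903137207031, -340.3961486816406), (18.34724235534668, 25.74132537841797), 69.14952850341797) 0.1129061614833215
top 0.06 100 ((455.80023193359375, -333.002685546875), (27.76807975769043, 11.132378578186035), 4.058846950531006) 0.08057611744603732
top 0.03 114 ((456.0885009765625, -334.4543151855469), (24.256166458129883, 33.67279052734375), 87.93629455566406) 0.045323759667830865
```

View pics/wrist2.png

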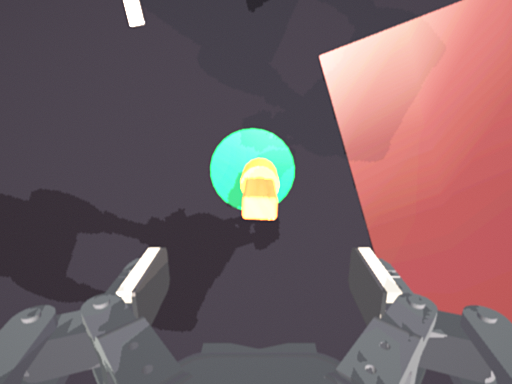

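```bash
python3 -m inch '[[1,-0.013,-0.025,-0.5,0],[1,-0.013,-0.025,-0.6,0],[1,-0.013,-0.025,-0.6,0]]'
python3 -m inch '[[1,0,0,-0.53,0],[1,0,0,-0.53,0],[1,0,0,-0.53,0]]'
python3 -m inch '[[0,0,0,0,0],[-1,0,0,0,0],[-1,0,0,0,0],[-1,0,0,0,0],[-1,0,0,0,0]]' 60
python3 -m inch '[[-1,0,0,0.3,0],[-1,0,0,0.6,0],[-1,0,0,0.6,0]]'
python3 - <<'E'
from h import *
print(get_obs()['tool_pos'])
for n in('scene','top'):
    c=cam(n);P=cloud(c)
    x,y,z=[P[...,i] for i in range(3)]
    q=P[(abs(x-.457)<.06)&(abs(y+.34)<.06)&(z>.05)&(z<.14)];print(n,len(q),np.percentile(q,[2,50,98],axis=0).round(4))
    cv2.imwrite('pics/%s3.png'%n,c['color'][60:230,120:320] if n=='scene' else c['color'])
E
```

```text
t: 6.52
tool_pos: [0.4568, -0.3379, 0.1254]
eef_rot: [-0.001, 0.818, 0.576, -0.0]
wrist_force: [0.8, 0.6, 0.6]
opening: 0.0856
gripper_force: 0.0
t: 6.9
tool_pos: [0.4574, -0.3396, 0.0745]
eef_rot: [0.001, 0.818, 0.575, 0.0]
wrist_force: [-0.5, -0.1, 1.0]
opening: 0.0854
gripper_force: 0.0
t: 7.52
tool_pos: [0.4567, -0.3392, 0.073]
eef_rot: [0.001, 0.818, 0.575, 0.0]
wrist_force: [-0.1, 0.6, 6.5]
opening: 0.0252
gripper_force: 59.6
t: 7.9
tool_pos: [0.4572, -0.3396, 0.134]
eef_rot: [0.002, 0.818, 0.575, 0.0]
wrist_force: [1.2, -0.3, -2.5]
opening: 0.0255
gripper_force: 59.5
[ 0.45717255 -0.3396359   0.13395413]
scene 408 [[ 0.4442 -0.3452  0.0682]
 [ 0.4634 -0.3292  0.1023]
 [ 0.4754 -0.3203  0.139 ]]
top 273 [[ 0.4394 -0.3386  0.0678]
 [ 0.4575 -0.3294  0.105 ]
 [ 0.4718 -0.3226  0.1388]]
```

```bash
python3 -m inch '[[-1,0.32,0.33,0,0.1],[-1,0.63,0.65,0,0.2],[-1,0.63,0.65,0,0.2]]'
python3 -m inch '[[-1,0.32,0.33,0,0.098],[-1,0.63,0.65,-0.33,0.098],[-1,0.63,0.65,-0.33,0.098]]'
python3 -m inch '[[-1,0,0,0,0],[-1,0,0,0,0]]' 20
python3 -m inch '[[-1,-0.012,0.1,0,0],[-1,-0.024,0.2,0,0],[-1,-0.037,0.3,0,0],[-1,-0.049,0.4,0,0],[-1,-0.049,0.4,0,0]]'
python3 - <<'E'
from h import *
o=get_obs();print(o['tool_pos'],o['eef_rot'].round(3))
c=cam('scene');cv2.imwrite('pics/s4.png',cv2.resize(c['color'][90:270,130:350],None,fx=3,fy=3))
E
```

```text
t: 8.38
tool_pos: [0.5202, -0.271, 0.1303]
eef_rot: [-0.002, 0.717, 0.698, 0.0]
wrist_force: [-0.4, -0.0, -1.5]
opening: 0.0252
gripper_force: 59.6
t: 8.75
tool_pos: [0.5812, -0.206, 0.0949]
eef_rot: [-0.004, 0.662, 0.75, -0.001]
wrist_force: [0.4, -0.5, -2.5]
opening: 0.0251
gripper_force: 60.1
t: 9.0
tool_pos: [0.5819, -0.2102, 0.0997]
eef_rot: [0.0, 0.663, 0.748, -0.0]
wrist_force: [0.1, -0.6, -1.0]
opening: 0.026
gripper_force: 60.1
t: 9.62
tool_pos: [0.5779, -0.1695, 0.1008]
eef_rot: [0.002, 0.662, 0.749, -0.0]
wrist_force: [-1.0, -4.7, 1.7]
opening: 0.025
gripper_force: 56.4
[ 0.57792244 -0.1695292   0.10076993] [ 0.002  0.662  0.749 -0.   ]
```

View pics/s4.png

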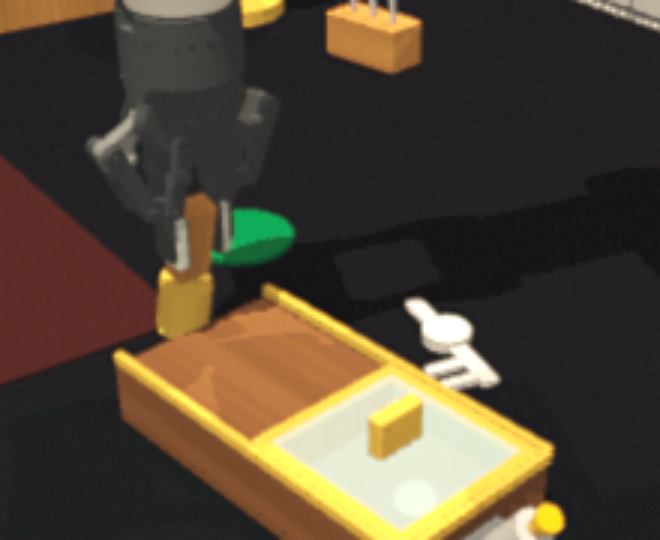

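```bash
python3 -m inch '[[-1,-0.012,0.1,0,0],[-1,-0.027,0.22,0,0],[-1,-0.027,0.22,0,0]]' 20
cat > tilt.py <<'E'
from h import *
from scipy.optimize import least_squares
psi=np.radians(7.0); ey=np.array([-np.sin(psi),np.cos(psi),0]); ex=np.array([np.cos(psi),np.sin(psi),0]); ez=np.array([0,0,1.])
def tilt(save=None,names=('scene','top')):
    o=get_obs(); T=o['tool_pos']
    for n in names:
        c=cam(n); P=cloud(c); h=cv2.cvtColor(c['color'],cv2.COLOR_BGR2HSV).astype(int)
        L=P-T; loc=np.stack([L@ex,L@ey,L@ez],-1)
        near=(abs(loc[...,0])<.03)&(loc[...,1]>-.09)&(loc[...,1]<.08)&(loc[...,2]<-.012)&(loc[...,2]>-.09)&(P[...,2]>.058)
        g=near&(h[...,0]>17)&(h[...,0]<34)&(h[...,1]>120)
        q=loc[g]*1000
        if len(q)<20: print(n,'few',len(q)); continue
        d0=np.median(q,0)
        f=lambda p:(np.hypot(*np.array([(q[:,0]-p[0])-p[2]*(q[:,2]-d0[2]),((q[:,1]-p[1])-np.tan(p[3])*(q[:,2]-d0[2]))*np.cos(p[3])]))-18)
        best=min((least_squares(f,[d0[0]+a,d0[1]+b,0,np.radians(25)],loss='soft_l1') for a in(-10,0,10) for b in(-10,10)),key=lambda r:r.cost)
        print(n,len(q),'axis at z',d0[2].round(1),'xy',best.x[:2].round(1),'xtilt',np.degrees(best.x[2]).round(1),'tilt',np.degrees(best.x[3]).round(1),'rms',np.sqrt(np.mean(best.fun**2)).round(2))
        if save: cv2.imwrite(save+n+'.png',c['color'])
if __name__=='__main__':
    tilt('pics/t5'); print(get_obs()['tool_pos'])
E
python3 tilt.py
```

```text
t: 10.05
tool_pos: [0.5753, -0.1469, 0.1005]
eef_rot: [0.001, 0.662, 0.749, 0.0]
wrist_force: [0.0, -2.8, 4.3]
opening: 0.0258
gripper_force: 56.8
scene 215 axis at z -26.9 xy [ -0.9 -31.8] xtilt -10.2 tilt 14.4 rms 2.73
top few 0
[ 0.57535071 -0.14711401  0.10033576]
```

```bash
python3 -m inch '[[-1,0,0,0,0],[-1,0.012,-0.1,0.2,0],[-1,0.012,-0.1,0.6,0],[-1,0.012,-0.1,0.9,0],[-1,0.012,-0.1,0.9,0]]' 120
python3 tilt.py
python3 -c "
import cv2
a=cv2.imread('pics/t5scene.png');cv2.imwrite('pics/t5c.png',cv2.resize(a[50:230,130:350],None,fx=3,fy=3))"
```

```text
t: 10.78
tool_pos: [0.5766, -0.1565, 0.1907]
eef_rot: [0.001, 0.662, 0.749, 0.001]
wrist_force: [0.4, -0.2, -2.4]
opening: 0.0246
gripper_force: 118.1
scene 370 axis at z -34.2 xy [ -0.3 -34.3] xtilt -3.9 tilt 24.1 rms 2.81
top few 0
[ 0.57508831 -0.15609462  0.18764658]
```

View pics/t5c.png

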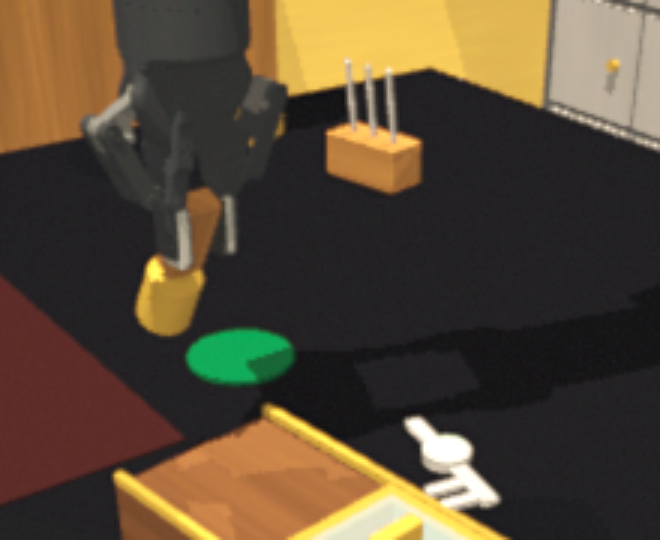

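```bash
python3 -m inch '[[-1,0,0,0,0.5],[-1,0,0,0,0.5],[-1,0,0,0,0.5],[-1,0,0,0,0.5],[-1,0,0,0,0.5]]'
cat > prof.py <<'E'
from h import *
import sys
o=get_obs();T=o['tool_pos'];q=o['eef_rot'];a=np.arctan2(q[2],q[1]);yy=2*a-np.pi/2   # tool y heading
u=np.array([-np.sin(yy),np.cos(yy),0]);nrm=np.array([np.cos(yy),np.sin(yy),0])      # u: tilt heading
c=cam('scene');P=cloud(c);h=cv2.cvtColor(c['color'],cv2.COLOR_BGR2HSV).astype(int)
near=(np.linalg.norm(P-T-[0,0,-.03],axis=-1)<.09)&(P[...,2]<T[2]+.06)
gold=near&(h[...,0]>18)&(h[...,0]<34)&(h[...,1]>120); wood=near&(h[...,0]<=17)&(h[...,1]>90)
cs=np.linalg.inv(c['world_to_cam'])[:3,3]
def onplane(m,off=0):
    v,w=np.nonzero(m); R=np.array([pt(c,x,y,1.)-cs for x,y in zip(w,v)])
    t=((T-cs)@nrm+off)/(R@nrm); X=cs+R*t[:,None]-T; return np.stack([X@u,X[:,2]],1)*1000
for name,m in(('gold',gold),('wood',wood)):
    m=cv2.morphologyEx(m.astype(np.uint8),cv2.MORPH_OPEN,np.ones((2,2)))
    k,l,s,_=cv2.connectedComponentsWithStats(m); m=l==1+np.argmax(s[1:,4])
    X=onplane(m).astype(np.float32); r=cv2.minAreaRect(X); print(name,len(X),'centroid',X.mean(0).round(1),'rect',np.round(r[0],1),np.round(r[1],1),round(r[2],1))
    Q=(P[m]-T)*1000; Q=Q[np.all(abs(Q-np.median(Q,0))<45,1)]; print('  3D median',np.median(Q@u).round(1),np.median(Q@nrm).round(1),np.median(Q[:,2]).round(1))
print('T',T.round(4),'tool y',np.degrees(yy).round(1),'view.nrm',((T-cs)@nrm/np.linalg.norm(T-cs)).round(2))
x,y=np.nonzero(gold)[1].mean(),np.nonzero(gold)[0].mean();x,y=int(x),int(y)
cv2.imwrite('pics/'+sys.argv[1],cv2.resize(c['color'][max(0,y-70):y+50,x-60:x+80],None,fx=5,fy=5,interpolation=cv2.INTER_CUBIC)); print('crop origin',x-60,max(0,y-70))
E
python3 prof.py p1.png
```

```text
t: 11.5
tool_pos: [0.575, -0.1563, 0.1871]
eef_rot: [-0.002, 0.325, 0.946, 0.0]
wrist_force: [-0.1, 0.3, -2.3]
opening: 0.0249
gripper_force: 118.0
gold 443 centroid [-35.4 -42.5] rect [-35.4 -42.6] [57.1 35.3] 62.6
  3D median -33.3 15.5 -33.8
wood 120 centroid [-18.5  -7.4] rect [-20.   -4.3] [16.9 38.4] 3.8
  3D median -15.9 14.1 -1.6
T [ 0.575  -0.1563  0.1871] tool y 52.0 view.nrm -0.9
crop origin 118 85
```

View pics/p1.png

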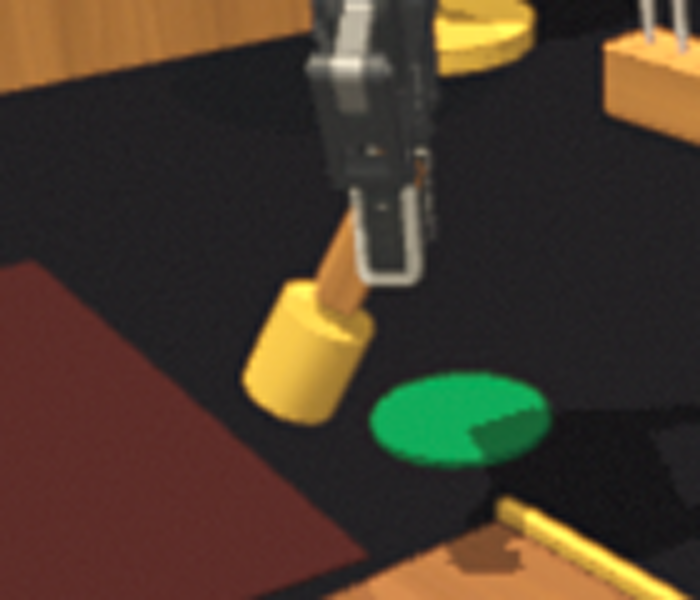

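```bash
cat > edge.py <<'E'
from h import *
import sys
def edges(lines,ox,oy,s=5.):
    c=dict(np.load('last_scene.npz'));o=get_obs();T=o['tool_pos'];q=o['eef_rot'];yy=2*np.arctan2(q[2],q[1])-np.pi/2
    u=np.array([-np.sin(yy),np.cos(yy),0]);n=np.array([np.cos(yy),np.sin(yy),0]);cs=np.linalg.inv(c['world_to_cam'])[:3,3]
    def pj(a,b):
        R=pt(c,ox+(a+.5)/s-.5,oy+(b+.5)/s-.5,1.)-cs;X=cs+R*((T-cs)@n)/(R@n)-T;return np.array([X@u,X[2]])*1000
    for a,b,d,e in lines:
        A,B=pj(a,b),pj(d,e);v=A-B;print(A.round(1),B.round(1),'tilt',np.degrees(np.arctan2(v[0],v[1])).round(1),'len',np.linalg.norm(v).round(1))
if __name__=='__main__': edges(eval(sys.argv[1]),int(sys.argv[2]),int(sys.argv[3]))
E
python3 edge.py '[(287,285,243,378),(373,325,328,415),(355,212,318,290)]' 118 85
```

```text
[-40.8 -10.9] [-61.5 -50.4] tilt 27.6 len 44.6
[ -9.7 -26.9] [-30.1 -65.9] tilt 27.5 len 44.0
[-13.   18.9] [-29.3 -12.8] tilt 27.3 len 35.6
```

```bash
python3 -m inch '[[-1,0,-0.1,0,-0.5],[-1,0,-0.1,0,-0.5],[-1,0,-0.1,0,-0.5],[-1,0,-0.1,0,-0.5],[-1,0,-0.1,0,-0.5]]'
python3 -m inch '[[-1,0,0,-0.4,0],[-1,0,0,-0.87,0],[-1,0,0,-0.87,0]]' 50
python3 -m inch '[[-1,-0.012,0.1,0,0],[-1,-0.024,0.2,0,0],[-1,-0.031,0.25,0,0],[-1,-0.038,0.31,0,0],[-1,-0.038,0.31,0,0]]'
python3 -m inch '[[-1,0,0,0,0],[-1,0.012,-0.1,0.2,0],[-1,0.012,-0.1,0.6,0],[-1,0.012,-0.1,0.9,0],[-1,0.012,-0.1,0.9,0]]' 120
python3 -m inch '[[-1,0,0,0,0.5],[-1,0,0,0,0.5],[-1,0,0,0,0.5],[-1,0,0,0,0.5],[-1,0,0,0,0.5]]'
python3 prof.py p2.png
```

```text
t: 12.18
tool_pos: [0.5756, -0.1667, 0.1885]
eef_rot: [-0.001, 0.663, 0.748, -0.0]
wrist_force: [0.2, -0.5, -2.2]
opening: 0.0247
gripper_force: 118.0
t: 12.55
tool_pos: [0.5733, -0.1657, 0.0986]
eef_rot: [-0.004, 0.662, 0.749, -0.001]
wrist_force: [0.3, 0.6, -1.4]
opening: 0.0245
gripper_force: 117.8
t: 13.18
tool_pos: [0.5738, -0.1356, 0.1053]
eef_rot: [0.003, 0.662, 0.749, 0.001]
wrist_force: [0.9, 1.3, 7.2]
opening: 0.0249
gripper_force: 118.8
t: 13.8
tool_pos: [0.5748, -0.1457, 0.1958]
eef_rot: [0.003, 0.662, 0.749, 0.001]
wrist_force: [-0.2, 0.4, -2.0]
opening: 0.0245
gripper_force: 118.1
t: 14.42
tool_pos: [0.5728, -0.1452, 0.1912]
eef_rot: [-0.001, 0.325, 0.946, 0.0]
wrist_force: [-0.0, 0.3, -1.8]
opening: 0.0247
gripper_force: 118.0
gold 459 centroid [-36.9 -41.3] rect [-36.2 -41. ] [58.  35.3] 61.2
  3D median -34.7 15.4 -32.2
wood 128 centroid [-18.7  -6.2] rect [-18.4  -2.5] [42.6 16.6] 85.4
  3D median -16.2 14.1 -0.6
T [ 0.5728 -0.1452  0.1912] tool y 52.1 view.nrm -0.9
crop origin 121 85
```

View pics/p2.png

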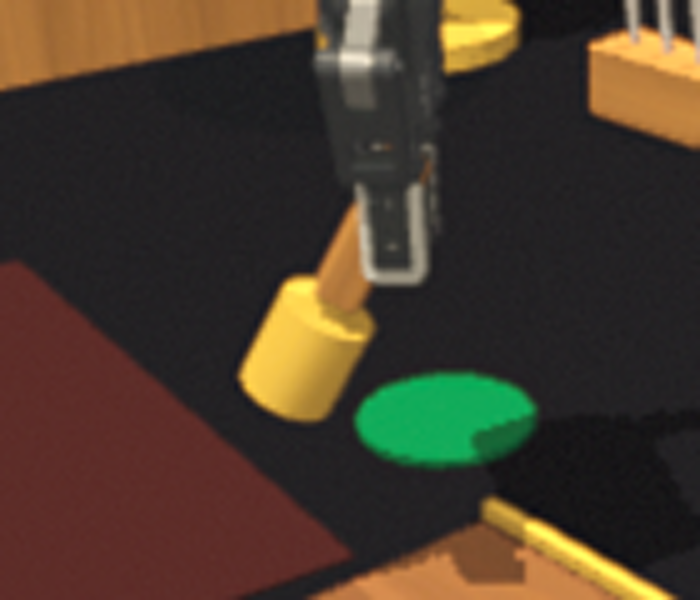

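```bash
python3 -m inch '[[-1,0.05,-0.45,0,-0.5],[-1,0.05,-0.45,0,-0.5],[-1,0.05,-0.45,0,-0.5],[-1,0.05,-0.45,0,-0.5],[-1,0.05,-0.45,0,-0.5]]'
python3 -m inch '[[-1,0,0,-0.5,0],[-1,0,0,-0.9,0],[-1,0,0,-0.9,0]]' 50
python3 -m inch '[[-1,0,0,-0.2,0],[-1,-0.024,0.2,-0.2,0],[-1,-0.037,0.3,-0.2,0],[-1,-0.043,0.35,-0.2,0],[-1,-0.043,0.35,-0.2,0]]'
python3 -m inch '[[-1,-0.006,0.05,0,0],[-1,-0.009,0.08,0,0],[-1,-0.009,0.08,0,0]]'
python3 -m inch '[[-1,0,0,0,0],[-1,0.012,-0.1,0.2,0],[-1,0.012,-0.1,0.6,0],[-1,0.012,-0.1,1,0],[-1,0.012,-0.1,1,0]]' 120
python3 -m inch '[[-1,0,0,0,0.5],[-1,0,0,0,0.5],[-1,0,0,0,0.5],[-1,0,0,0,0.5],[-1,0,0,0,0.5]]'
python3 prof.py p3.png
```

```text
t: 15.1
tool_pos: [0.5782, -0.1906, 0.1919]
eef_rot: [-0.0, 0.663, 0.748, 0.0]
wrist_force: [0.7, 0.3, -1.6]
opening: 0.0248
gripper_force: 118.2
t: 15.48
tool_pos: [0.5762, -0.1898, 0.0991]
eef_rot: [-0.004, 0.662, 0.749, -0.001]
wrist_force: [0.9, 0.3, -1.5]
opening: 0.0249
gripper_force: 118.1
t: 16.1
tool_pos: [0.5747, -0.1557, 0.0834]
eef_rot: [0.001, 0.662, 0.749, 0.0]
wrist_force: [-0.2, -0.6, -2.9]
opening: 0.0247
gripper_force: 118.2
t: 16.48
tool_pos: [0.5746, -0.1528, 0.0837]
eef_rot: [0.004, 0.662, 0.749, -0.002]
wrist_force: [1.0, -15.1, 0.1]
opening: 0.0245
gripper_force: 118.4
t: 17.1
tool_pos: [0.576, -0.1587, 0.1859]
eef_rot: [0.003, 0.663, 0.749, 0.001]
wrist_force: [1.3, 0.4, -2.4]
opening: 0.0247
gripper_force: 118.6
t: 17.73
tool_pos: [0.5737, -0.1577, 0.1809]
eef_rot: [-0.001, 0.325, 0.946, 0.0]
wrist_force: [-0.5, -0.9, -2.1]
opening: 0.0247
gripper_force: 118.4
gold 437 centroid [-36.9 -41.7] rect [-36.6 -41.7] [57.2 35.1] 60.9
  3D median -34.6 15.4 -32.6
wood 119 centroid [-18.4  -6.7] rect [-17.9  -3.8] [37.6 16.9] 85.2
  3D median -15.8 13.9 -0.4
T [ 0.5737 -0.1577  0.1809] tool y 52.0 view.nrm -0.9
crop origin 118 87
```

```bash
python3 -m inch '[[-1,0.02,-0.25,0,-0.5],[-1,0.02,-0.25,0,-0.5],[-1,0.02,-0.25,0,-0.5],[-1,0.02,-0.25,0,-0.5],[-1,0.02,-0.25,0,-0.5]]'
python3 -m inch '[[-1,0,0,-0.5,0],[-1,0,0,-1,0],[-1,0,0,-1,0]]'
python3 -m inch '[[-1,-0.024,0.2,0,0],[-1,-0.037,0.3,0,0],[-1,-0.046,0.37,0,0],[-1,-0.052,0.43,0,0],[-1,-0.052,0.43,0,0]]'
python3 -m inch '[[-1,0,0,0,0],[-1,0.012,-0.1,0.2,0],[-1,0.012,-0.1,0.6,0],[-1,0.012,-0.1,1,0],[-1,0.012,-0.1,1,0]]' 120
python3 -m inch '[[-1,0,0,0,0.5],[-1,0,0,0,0.5],[-1,0,0,0,0.5],[-1,0,0,0,0.5],[-1,0,0,0,0.5]]'
python3 prof.py p4.png
```

```text
t: 18.4
tool_pos: [0.5761, -0.1828, 0.1818]
eef_rot: [-0.0, 0.663, 0.748, -0.0]
wrist_force: [-0.3, -0.3, -1.4]
opening: 0.0245
gripper_force: 118.4
t: 18.77
tool_pos: [0.5736, -0.1816, 0.0785]
eef_rot: [-0.004, 0.662, 0.749, -0.001]
wrist_force: [-0.7, -0.2, -1.7]
opening: 0.0245
gripper_force: 118.4
t: 19.4
tool_pos: [0.5743, -0.1424, 0.087]
eef_rot: [0.006, 0.662, 0.75, 0.0]
wrist_force: [-0.5, -7.3, 9.8]
opening: 0.0247
gripper_force: 119.7
t: 20.02
tool_pos: [0.5746, -0.1499, 0.1879]
eef_rot: [0.005, 0.662, 0.749, 0.002]
wrist_force: [0.5, -0.1, -2.4]
opening: 0.0246
gripper_force: 118.6
t: 20.65
tool_pos: [0.572, -0.1492, 0.1822]
eef_rot: [-0.0, 0.325, 0.946, 0.0]
wrist_force: [0.5, 0.2, -2.5]
opening: 0.0245
gripper_force: 118.4
gold 448 centroid [-43.1 -37.4] rect [-42.2 -36.7] [58.1 35.5] 56.3
  3D median -41.0 15.5 -28.8
wood 145 centroid [-20.7  -3.4] rect [-21.6  -2.1] [37.8 16.8] 85.9
  3D median -18.2 14.1 3.3
T [ 0.572  -0.1492  0.1822] tool y 52.1 view.nrm -0.9
crop origin 117 86
```

```bash
python3 -m inch '[[-1,-0.1,0.45,0.2,-0.06],[-1,-0.1,0.88,0.2,-0.125],[-1,-0.1,0.88,0.2,-0.125]]'
python3 -m inch '[[-1,-0.1,0.45,0,-0.06],[-1,-0.1,0.88,0,-0.125],[-1,-0.1,0.88,0,-0.125]]'
python3 -m inch '[[-1,-0.1,0.45,0,-0.06],[-1,-0.1,0.88,0,-0.125],[-1,-0.1,0.88,0,-0.125]]'
python3 -m inch '[[-1,-0.1,0.45,0,-0.06],[-1,-0.1,0.88,0,-0.125],[-1,-0.1,0.88,-0.3,-0.125],[-1,-0.1,0.88,-0.5,-0.125],[-1,-0.1,0.88,-0.5,-0.125]]'
python3 prof.py p5.png
python3 - <<'E'
from h import *
o=get_obs();T=o['tool_pos'];print(T)
for n in('scene','top'):
    c=cam(n);P=cloud(c);h=cv2.cvtColor(c['color'],cv2.COLOR_BGR2HSV).astype(int)
    yel=(h[...,0]>18)&(h[...,0]<34)&(h[...,1]>120)&(abs(P[...,0]-.54)<.05)&(P[...,1]>.1)&(P[...,1]<.25)&(P[...,2]>.055)&(P[...,2]<.16)
    k,l,s,_=cv2.connectedComponentsWithStats(yel.astype(np.uint8))
    for i in range(1,k):
        if s[i,4]>12: q=P[l==i];print(n,s[i,4],np.percentile(q,[3,50,97],axis=0).round(4).tolist())
E
```

```text
t: 21.08
tool_pos: [0.5621, -0.0589, 0.2027]
eef_rot: [0.0, 0.416, 0.909, 0.0]
wrist_force: [-0.3, -0.6, -2.0]
opening: 0.0247
gripper_force: 118.5
t: 21.45
tool_pos: [0.5521, 0.0282, 0.2022]
eef_rot: [-0.0, 0.503, 0.864, 0.0]
wrist_force: [0.7, -0.4, -1.8]
opening: 0.0245
gripper_force: 118.5
t: 21.82
tool_pos: [0.5424, 0.1154, 0.2022]
eef_rot: [0.0, 0.585, 0.811, 0.0]
wrist_force: [-0.6, -0.4, -2.3]
opening: 0.0244
gripper_force: 118.5
t: 22.45
tool_pos: [0.532, 0.2005, 0.1507]
eef_rot: [-0.001, 0.663, 0.749, -0.002]
wrist_force: [0.3, -0.6, -1.7]
opening: 0.0243
gripper_force: 118.6
gold 617 centroid [-44.3 -39.3] rect [-43.1 -37.6] [73.8 35.3] 55.1
  3D median -37.6 13.7 -25.9
wood 145 centroid [-25.6  -9.7] rect [-23.  -8.] [34.  16.9] 58.7
  3D median -17.5 13.3 2.7
T [0.532  0.2005 0.1507] tool y 7.0 view.nrm -0.7
crop origin 264 178
[0.5327152  0.20077885 0.15204356]
scene 617 [[0.5313, 0.143, 0.1011], [0.5509, 0.1639, 0.1265], [0.5568, 0.1818, 0.1435]]
scene 83 [[0.5348, 0.1265, 0.0583], [0.5425, 0.132, 0.067], [0.548, 0.1385, 0.0716]]
top 59 [[0.5273, 0.1549, 0.1365], [0.5424, 0.1604, 0.1423], [0.5526, 0.17, 0.1473]]
top 60 [[0.5377, 0.1336, 0.1166], [0.5435, 0.1413, 0.1263], [0.5503, 0.1477, 0.135]]
top 22 [[0.5369, 0.1201, 0.0617], [0.5417, 0.1275, 0.0699], [0.5459, 0.1339, 0.0743]]
```

```bash
python3 -m inch '[[-1,0,0.03,-0.04,0],[-1,0.014,-0.084,-0.204,0],[-1,0.014,-0.084,-0.204,0],[-1,0.014,-0.084,-0.204,0]]'
python3 -m inch '[[-1,0.008,-0.068,-0.098,0],[-1,0.017,-0.137,-0.197,0],[-1,0.022,-0.177,-0.254,0],[-1,0.022,-0.177,-0.254,0]]'
python3 - <<'E'
from h import *
o=get_obs();print(o['tool_pos'],o['wrist_force'])
E
```

```text
t: 23.1
tool_pos: [0.5341, 0.1941, 0.1326]
eef_rot: [0.0, 0.663, 0.749, 0.001]
wrist_force: [0.1, 0.1, -1.6]
opening: 0.0243
gripper_force: 118.7
t: 23.6
tool_pos: [0.5366, 0.1781, 0.1092]
eef_rot: [-0.0, 0.663, 0.749, 0.003]
wrist_force: [-5.1, 10.7, 19.4]
opening: 0.0247
gripper_force: 121.2
[0.53664331 0.17814222 0.10924114] [-5.0592362  10.71733966 19.35208214]
```

```bash
python3 -m inch '[[-1,0,0,0,0],[-1,-0.022,0.177,0.254,0],[-1,-0.044,0.354,0.5,0],[-1,-0.044,0.354,0.9,0],[-1,-0.044,0.354,0.9,0]]'
python3 - <<'E'
from h import *
for n in('scene','top'):
    c=cam(n);P=cloud(c);h=cv2.cvtColor(c['color'],cv2.COLOR_BGR2HSV).astype(int)
    yel=(h[...,0]>18)&(h[...,0]<34)&(h[...,1]>120)&(abs(P[...,0]-.54)<.05)&(P[...,1]>.1)&(P[...,1]<.16)&(P[...,2]>.045)&(P[...,2]<.08)
    k,l,s,_=cv2.connectedComponentsWithStats(yel.astype(np.uint8))
    for i in range(1,k):
        if s[i,4]>8: q=P[l==i];print(n,s[i,4],np.percentile(q,[3,50,97],axis=0).round(4).tolist())
    if n=='scene': cv2.imwrite('pics/pin.png',cv2.resize(c['color'][200:320,240:380],None,fx=5,fy=5,interpolation=cv2.INTER_CUBIC))
E
```

```text
t: 24.22
tool_pos: [0.533, 0.2116, 0.199]
eef_rot: [0.002, 0.662, 0.749, 0.002]
wrist_force: [0.1, -0.2, -2.3]
opening: 0.0247
gripper_force: 118.8
scene 56 [[0.535, 0.1214, 0.0544], [0.5417, 0.1264, 0.0577], [0.5482, 0.1319, 0.0615]]
top 31 [[0.5342, 0.1179, 0.0545], [0.5407, 0.1228, 0.0594], [0.5469, 0.1301, 0.0631]]
```

```bash
python3 -m inch '[[-1,0.03,-0.24,0.05,-0.1],[-1,0.06,-0.48,0.1,-0.2],[-1,0.09,-0.72,0.1,-0.3],[-1,0.116,-0.96,0.1,-0.4],[-1,0.116,-0.96,0.1,-0.4]]'
python3 -m inch '[[-1,0.03,-0.24,0,-0.1],[-1,0.06,-0.48,0,-0.2],[-1,0.09,-0.72,0,-0.3],[-1,0.116,-0.96,0,-0.4],[-1,0.116,-0.96,0,-0.4]]'
python3 -m inch '[[-1,0.03,-0.24,0,-0.1],[-1,0.06,-0.48,0,-0.2],[-1,0.09,-0.72,0,-0.3],[-1,0.116,-0.96,0,-0.4],[-1,0.116,-0.96,0,-0.4]]'
python3 -m inch '[[-1,0.03,-0.24,0,-0.1],[-1,0.06,-0.48,0,-0.2],[-1,0.09,-0.72,0,-0.3],[-1,0.116,-0.96,0,-0.4],[-1,0.116,-0.96,0,-0.4]]'
python3 -m inch '[[-1,0.03,-0.24,0,-0.1],[-1,0.06,-0.48,0,-0.2],[-1,0.09,-0.72,0,-0.3],[-1,0.116,-0.96,0,-0.4],[-1,0.116,-0.96,0,-0.4]]'
```

```text
t: 24.95
tool_pos: [0.5425, 0.1136, 0.2046]
eef_rot: [-0.001, 0.862, 0.507, -0.002]
wrist_force: [-0.8, 0.9, -2.0]
opening: 0.0247
gripper_force: 118.6
t: 25.58
tool_pos: [0.5544, 0.0187, 0.2052]
eef_rot: [-0.0, 0.976, 0.217, -0.001]
wrist_force: [-0.5, 0.0, -1.7]
opening: 0.0243
gripper_force: 118.6
t: 26.2
tool_pos: [0.5662, -0.0766, 0.2056]
eef_rot: [-0.0, 0.996, -0.095, -0.001]
wrist_force: [0.2, 1.0, -2.3]
opening: 0.0245
gripper_force: 118.6
t: 26.82
tool_pos: [0.578, -0.1723, 0.2058]
eef_rot: [-0.0, 0.918, -0.397, -0.001]
wrist_force: [0.2, -0.3, -1.8]
opening: 0.0249
gripper_force: 118.6
t: 27.45
tool_pos: [0.5897, -0.268, 0.2058]
eef_rot: [-0.0, 0.75, -0.661, -0.001]
wrist_force: [-0.1, 0.9, -2.1]
opening: 0.0249
gripper_force: 118.6
```

```bash
python3 -m inch '[[-1,0,0,-0.5,0],[-1,0,0,-0.63,0],[-1,0,0,-0.63,0]]'
python3 -m inch '[[-1,0,0,-0.4,0],[-1,0,0,-0.64,0],[-1,0,0,-0.64,0]]'
python3 -m inch '[[-1,-0.02,0.2,0,0],[-1,-0.042,0.34,0,0],[-1,-0.058,0.48,0,0],[-1,-0.076,0.62,0,0],[-1,-0.092,0.75,0,0]]'
python3 -m inch '[[-1,0,0,0,0],[-1,0,0,0,0]]'
```

```text
t: 27.82
tool_pos: [0.5894, -0.2671, 0.143]
eef_rot: [0.0, 0.75, -0.661, -0.001]
wrist_force: [0.3, 0.3, -0.7]
opening: 0.0248
gripper_force: 118.4
t: 28.2
tool_pos: [0.5895, -0.268, 0.0795]
eef_rot: [0.0, 0.75, -0.662, -0.001]
wrist_force: [-0.4, -0.4, -2.1]
opening: 0.0243
gripper_force: 118.5
t: 28.82
tool_pos: [0.5842, -0.197, 0.0848]
eef_rot: [-0.0, 0.749, -0.662, 0.008]
wrist_force: [3.0, -12.7, 5.4]
opening: 0.0247
gripper_force: 119.3
t: 29.08
tool_pos: [0.5836, -0.1954, 0.0839]
eef_rot: [-0.001, 0.75, -0.662, 0.006]
wrist_force: [2.4, -7.5, 2.9]
opening: 0.0251
gripper_force: 118.8
```

```bash
python3 -m inch '[[-1,0.024,-0.2,0,0],[-1,0.024,-0.2,0.5,0.1],[-1,0.024,-0.2,1,0.2],[-1,0.024,-0.2,1,0.3],[-1,0.024,-0.2,1,0.4]]'
python3 -m inch '[[-1,0,0,0,0.1],[-1,0,0,0,0.1]]'
python3 prof.py q1.png; python3 prof.py q1.png
```

```text
t: 29.7
tool_pos: [0.5828, -0.2136, 0.181]
eef_rot: [-0.0, 0.918, -0.396, 0.001]
wrist_force: [0.3, 0.8, -2.5]
opening: 0.0246
gripper_force: 118.4
t: 29.95
tool_pos: [0.5826, -0.2135, 0.18]
eef_rot: [-0.0, 0.945, -0.326, -0.0]
wrist_force: [0.7, -0.3, -2.2]
opening: 0.0245
gripper_force: 118.4
gold 404 centroid [ -5.7 -50.3] rect [ -5.7 -50.1] [53.6 36.4] 85.5
  3D median -8.3 -15.9 -42.2
wood 83 centroid [ -4.6 -15.9] rect [ -3.5 -11.9] [19.7 27.2] 4.6
  3D median -6.4 -12.9 -12.1
T [ 0.5826 -0.2135  0.18  ] tool y -128.0 view.nrm 0.9
crop origin 122 83
gold 405 centroid [ -5.8 -50.1] rect [ -5.8 -49.8] [53.6 36.4] 86.8
  3D median -8.9 -15.4 -41.2
wood 82 centroid [ -4.6 -15.8] rect [ -3.5 -11.8] [19.7 27.2] 4.6
  3D median -6.2 -13.3 -11.5
T [ 0.5826 -0.2136  0.1798] tool y -128.2 view.nrm 0.9
crop origin 122 83
```

```bash
python3 -m inch '[[-1,-0.32,-0.31,0,0],[-1,-0.64,-0.62,0,0],[-1,-0.64,-0.62,0,0]]'
python3 -m inch '[[-1,-0.32,-0.31,0,0],[-1,-0.64,-0.62,-0.2,0],[-1,-0.64,-0.62,-0.4,0],[-1,-0.64,-0.62,-0.4,0]]'
python3 -m inch '[[-1,0,0,-0.4,0],[-1,0,0,-0.6,0],[-1,0,0,-0.6,0],[-1,0,0,-0.6,0]]'
python3 -m inch '[[-1,0,0,-0.02,0],[-1,0,0,-0.02,0]]'
python3 -m inch '[[-1,0,0,-0.02,0],[-1,0,0,-0.02,0]]'
```

```text
t: 30.42
tool_pos: [0.5169, -0.2775, 0.1798]
eef_rot: [0.0, 0.945, -0.328, -0.0]
wrist_force: [0.5, 0.6, -1.8]
opening: 0.025
gripper_force: 118.8
t: 30.92
tool_pos: [0.4543, -0.3368, 0.1383]
eef_rot: [-0.001, 0.945, -0.326, -0.001]
wrist_force: [0.5, -0.0, -2.0]
opening: 0.0249
gripper_force: 119.0
t: 31.42
tool_pos: [0.456, -0.3379, 0.081]
eef_rot: [0.001, 0.946, -0.325, 0.001]
wrist_force: [0.2, -0.1, -1.8]
opening: 0.0247
gripper_force: 119.0
t: 31.68
tool_pos: [0.455, -0.3377, 0.0782]
eef_rot: [0.0, 0.946, -0.325, 0.0]
wrist_force: [-0.6, -0.3, -2.0]
opening: 0.0245
gripper_force: 119.0
t: 31.92
tool_pos: [0.4546, -0.3375, 0.0754]
eef_rot: [-0.0, 0.946, -0.325, -0.0]
wrist_force: [-0.6, -0.1, -1.7]
opening: 0.0246
gripper_force: 119.0
```

Step down until the force shows contact.

```bash
python3 -m inch '[[-1,0,0,-0.015,0],[-1,0,0,-0.015,0]]'
python3 -m inch '[[-1,0,0,-0.015,0],[-1,0,0,-0.015,0]]'
python3 -m inch '[[-1,0,0,-0.01,0],[-1,0,0,-0.01,0]]'
```

```text
t: 32.17
tool_pos: [0.4547, -0.3375, 0.0738]
eef_rot: [-0.0, 0.946, -0.325, -0.0]
wrist_force: [-0.4, 1.3, -1.3]
opening: 0.0245
gripper_force: 119.0
t: 32.42
tool_pos: [0.4548, -0.3376, 0.0725]
eef_rot: [0.0, 0.946, -0.325, 0.0]
wrist_force: [1.0, -0.2, -2.1]
opening: 0.0249
gripper_force: 119.3
t: 32.67
tool_pos: [0.4549, -0.3377, 0.0723]
eef_rot: [0.0, 0.946, -0.325, 0.0]
wrist_force: [-1.7, 1.0, 4.8]
opening: 0.0245
gripper_force: 120.2
```

```bash
python3 -m inch '[[-0.35,0,0,0,0],[-0.3,0,0,0,0],[-0.2,0,0,0,0],[0.1,0,0,0,0],[0.6,0,0,0,0]]'
python3 -m inch '[[1,0,0,0,0],[1,0,0,0.3,0],[1,0,0,0.7,0],[1,0,0,1,0],[1,0,0,1,0]]'
python3 -m inch '[[1,-0.5,0.5,0.4,0],[1,-0.8,0.8,0.4,0],[1,-0.8,0.8,0.4,0]]'
python3 - <<'E'
from h import *
for n in('scene','top'):
    c=cam(n);P=cloud(c);h=cv2.cvtColor(c['color'],cv2.COLOR_BGR2HSV).astype(int);x,y,z=[P[...,i] for i in range(3)]
    R=(abs(x-.45)<.06)&(abs(y+.335)<.06)
    for a,b in((.108,.12),(.03,.048)):
        q=P[R&(z>a)&(z<b)]
        if len(q)>5:print(n,a,len(q),cv2.minAreaRect((q[:,:2]*1000).astype(np.float32)),np.median(q[:,2]))
    m=R&(h[...,0]>55)&(h[...,0]<90)&(h[...,1]>120);print('pad',cv2.minEnclosingCircle((P[m][:,:2]*1000).astype(np.float32)))
    if n=='scene':cv2.imwrite('pics/end.png',cv2.resize(c['color'],(800,600)))
E
```

```text
t: 33.3
tool_pos: [0.4548, -0.3375, 0.0714]
eef_rot: [0.0, 0.946, -0.325, -0.0]
wrist_force: [0.5, 0.7, -0.6]
opening: 0.0639
gripper_force: 0.0
t: 33.92
tool_pos: [0.4558, -0.3385, 0.1741]
eef_rot: [0.001, 0.946, -0.325, 0.002]
wrist_force: [0.2, 1.0, -0.3]
opening: 0.0854
gripper_force: 0.0
t: 34.3
tool_pos: [0.3721, -0.2545, 0.2109]
eef_rot: [-0.001, 0.946, -0.325, -0.002]
wrist_force: [0.8, -0.7, -0.4]
opening: 0.0853
gripper_force: 0.0
scene 0.108 43 ((453.75164794921875, -330.7890625), (28.06107521057129, 16.52474021911621), 52.73530197143555) 0.11159447439107806
scene 0.03 133 ((453.84320068359375, -329.3450927734375), (31.179777145385742, 34.97666931152344), 67.94426727294922) 0.04266452163997475
pad ((446.8596496582031, -338.4818115234375), 53.53762435913086)
top 0.108 120 ((451.315673828125, -334.98773193359375), (25.759307861328125, 18.129148483276367), 53.21158981323242) 0.1130071394712599
top 0.03 122 ((451.7575988769531, -330.3105773925781), (27.212425231933594, 34.24622344970703), 85.62553405761719) 0.04571437079220558
pad ((450.3084411621094, -336.0618591308594), 46.41288375854492)
```

View pics/end.png

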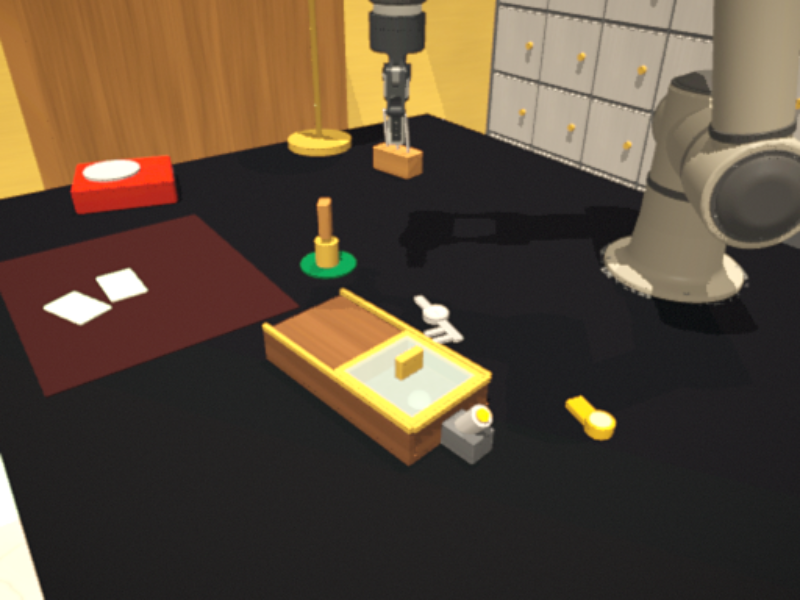

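The picture shows the mallet standing upright mid-pad at (326,240), the cover shut with its grip at (408,362), and the pin driven in at (481,415). The loupe at (590,418) and the gauge at (440,322) are where they started.

```bash
python3 -c "
from bench import hand_in; print(hand_in())"
```

```text
the job is handed in; nothing more can be done
None
```

I handed the job in at about 34 s of the 61 s allowed: the cover is against its stop, the pin is driven to its stop, the mallet stands upright near the middle of its pad, and the opal, loupe and gauge look undisturbed; the judge gave no verdict.

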